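Book out the microphone dry pot and crack its lid

ROBOT

A 6-joint arm with a two-finger parallel gripper is mounted at the origin on the work surface; the furniture and walls round the work are solid. World frame = base frame: x ahead of the robot, y to its left, z up, the work surface at z = 0. Lengths are in m, angles in rad, forces in N, time in s.
With the tool pointing down it reaches from about 0.325 to 0.925 m from the base axis. Payload 3.1 kg.
Tool frame: the origin (TCP) lies between the finger pads; the fingertips stand arm.tcp_to_tips ahead of it and the grasp point (between the pads) lies 2 mm behind it (arm.tcp_to_tips is the distance from the TCP to the fingertips, in m); z points along the fingers, y is the line along which they close (so a half turn about z gives the same grasp; the last joint's range is limited). The gripper opens to 85 mm and grips with 20 to 120 N. Pads are 22 mm wide; open, the fingers measure 114 mm over their backs; the gripper's body (76 mm by 85 mm) begins 54 mm behind the grasp point. The pads swing forward as they close: fully open they stand 13 mm farther back than shut.
Start: joints at [-1.442, 0.217, 1.613, -0, 1.311, -0.112], TCP at [0.149, -0.607, 0.248] pointing down, gripper open.
Joint ranges: [-2.75, 2.75], [-0.78, 2.1], [0.31, 2.55], [-1.13, 4.27], [0.13, 2.63], [-2.58, 2.58]. Speed limits (rad/s): [2.79, 2.79, 3.14, 3.14, 3.14, 3.14].

INTERFACE

Orientations are given as a rotation vector (axis times angle).
In Python, from workcell import arm gives the robot as it stands.
- The arm moves only by the shell command python3 -m creep 'ROWS' [OPENING]. ROWS is a JSON object of lists of equal length, an entry for each row: "offset": the shift along the tool's x, y, z as a fraction of full scale, a list of three; "turn": the turn, a rotation vector about the tool's x, y, z as a fraction of full scale, a list of three. In form: {"offset": [[dx, dy, dz], ...], "turn": [[rx, ry, rz], ...]}. A call has 1 to 8 rows; each row shifts and turns the commanded pose from where the row before left it, along the tool's axes as they then stand; what a row does not reach is not made up. Full scale, the value 1, is 0.5 m for a shift and 90 degrees for a turn. A row lasts 1/12 s, in which the tool goes at most 41.7 mm and 7.16 degrees, less where a joint would pass 70% of its speed; a pose out of reach is approached as far as the arm can. A call with a number of a shift or a turn outside -1 to 1 is refused whole. A call with a gripper value outside its range is refused whole. OPENING is the opening, from 0 (shut) to 1 (fully open), set as the call begins (- or left out, the last holds). The fingers move at their own pace and stop on an object; the grip force is fixed at half the most. Time passes only in rows, so rows that do not move let the fingers close. It gives the time, the measured TCP pose, the force, the opening and the grip force at its end, in the units of the state.
- arm.get_state(): the state, without advancing time (a new reading comes with each control period).
- arm.grab_frame(name): name is "scene" or "top" or "wrist"; returns a dict with "frame" (480x640x3 uint8, blue, green, red), "fx", "fy", "cx", "cy" (pixels), "position" and "orientation" of the camera in the world; the wrist camera has in their place "T_tool_cam" (4x4, takes a point from camera to tool coordinates, whose origin is the TCP and whose axes are the flange's). Camera axes: x right, y down, z forward; pixel columns grow to the right and rows downward; lengths in m; the calibration is good to about 2 mm. A picture is of the moment at which its call begins: read the wrist's pose just before it. There is no depth.
- arm.hand_in(): hands the job in; it is judged then, once.
The state is a dict: "time": time; "q": joint angles; "qd": joint speeds; "tau": joint torques, N m; "tool_pos": TCP position; "orientation": TCP orientation; "contact_force": force on the tool from outside, world axes, zero at the start; "moment": the same for the moment, N m; "width": finger opening in m; "finger_force": force on a finger pad.
Only numpy, scipy, OpenCV 4.12 (cv2) and the standard library are available. Lean on these libraries where they do the work, as an engineer would, in place of code of your own. Each camera call takes 0.05 s, during which the arm holds its last target. There are 200 camera calls.

TASK

The dry pot for the clip-on microphones has to be booked out before it is opened: turn it on its swivel foot until its barred label squarely faces the code reader beside it, lid still shut. Then pull the lid up by its orange tab until the sticky seal lets go, without flinging it wide open, and keep it just ajar, about a finger's width, so that I can slip a microphone in while little damp air gets in. Finish while still holding the lid like that, with the label still facing the reader, and leave everything else on the desk alone.

Things in the scene. Friction and masses are not known exactly. Their poses are not given: they have to be found in the camera images.
- foot: black round swivel foot screwed to the worktop, 104 mm across, 15 mm high; origin on the worktop on the pot's vertical turning axis; never moves. The white pot on it (64 mm across, wall z = 16 to 96 mm, lid top z = 106 mm) cannot be lifted off but turns on this axis with a light drag (0.07 N m) and stays where it is left
- pot_label (a point): centre of the barred paper label (33 mm wide, 36 mm high) on the pot's wall, 32 mm from the turning axis, z = 57 mm; the point's axes turn with the pot: z up, -y straight out of the label away from the axis; x runs from the tab side (-x) to the hinge side (+x)
- lid (a joint): opening angle of the pot's grey lid, rad: 0 shut, stop at 1.6. A rubber seal holds it: pulled up at the tab it resists with a peak of about 10 N and lets go between 0.03 and 0.08 rad; beyond 0.12 rad it is free and only a weak hinge spring pulls it closed, with about 1.3 N at the tab; if let go it drops back to about 0.12 rad. Each 0.1 rad lifts the tab 8.4 mm
- lid_tab (a point): middle of the grey lid's orange thumb tab, 45 mm from the turning axis, z = 102 mm when shut; from above it lies 90 degrees clockwise from the label round the pot. The tab is 22 mm wide (tangentially), 8 mm thick and reaches from the lid's rim (34 mm radius) to 56 mm, free below; pinch it from above across its width. Axes: x towards the hinge, z up when shut
- lid_hinge (a point): middle of the lid's hinge pin, 39 mm from the pot's axis on the side opposite the tab, z = 100 mm; the pin is level and runs along the pot's y, so the tab rises on an arc of 84 mm radius about it
- reader: grey fixed code reader on a dark bracket, 82 mm high, 56 mm wide, 66 mm deep, screwed down about 0.14 m beside the pot; it looks along its own -x. It does not move during the job
- reader_window (a point): centre of the reader's dark red window, z = 62 mm. The label faces the reader squarely when, seen from above, it points from the turning axis to this point (within about 8 degrees)
- fault_book: blue notebook, 210 x 152 x 14 mm, lying on the worktop; bystander, leave alone; origin at the centre of its underside
- labeller: turquoise hand label printer, 189 x 55 x 33 mm; bystander; origin at the centre of its underside
- mug: orange mug, 81 x 113 x 101 mm; bystander; origin at the centre of its underside
- stage_mic: grey hand microphone lying down, 198 x 55 x 55 mm; bystander; origin at the centre of its underside
- screwdriver: screwdriver with green handle, 171 x 24 x 25 mm; bystander; origin at the centre of its underside
- cassette_2: beige audio cassette, 64 x 100 x 12 mm; bystander; origin at the centre of its underside
- usb_stick: blue memory stick with a key ring, 95 x 27 x 14 mm; bystander; origin at the centre of its underside

How it is judged:
By the outcome, as a careful person would: the job done as asked, in the order asked, and still so for the second after the job is handed in, while the arm keeps its last pose, push and grip.
It also fails if it takes over 38 s, if anything falls off the work surface, if the arm or the gripper's body presses on something with over 40 N, if the wrist force passes 120 N, or if a joint passes its speed limit or range.

## Working session

There is one attempt and no reset: what is moved stays moved. The work goes in short steps, Python scripts to look and compute and a shell command to move; the robot and the scene stay as the last step left them, time stands still between calls to the robot, and variables do not carry over. Pictures are saved under pics/ and viewed, at most 10 in all, crops included, and the job is handed in when it is done.

```bash
mkdir -p pics; cat > h.py <<'E'
import numpy as np,cv2
from scipy.spatial.transform import Rotation as R
from workcell import arm
def cam(f,st=None):
    if "T_tool_cam" in f:
        T=np.eye(4);T[:3,:3]=R.from_rotvec(st["orientation"]).as_matrix();T[:3,3]=st["tool_pos"]
        T=T@np.array(f["T_tool_cam"]);return T[:3,:3],T[:3,3]
    o=np.array(f["orientation"],float)
    M=o if o.shape==(3,3) else (R.from_rotvec(o) if o.size==3 else R.from_quat(o)).as_matrix()
    return M,np.array(f["position"])
def pix(f,u,v,z,st=None):
    M,p=cam(f,st);d=M@np.array([(u-f["cx"])/f["fx"],(v-f["cy"])/f["fy"],1]);return p+d*(z-p[2])/d[2]
def proj(f,P,st=None):
    M,p=cam(f,st);c=M.T@(np.array(P)-p);return np.array([f["fx"]*c[0]/c[2]+f["cx"],f["fy"]*c[1]/c[2]+f["cy"]])
E
python3 - <<'E'
from h import *
import pickle
print(arm.get_state(),arm.tcp_to_tips)
for n in("scene","top"):
    f=arm.grab_frame(n);cv2.imwrite(f"pics/{n}0.png",f["frame"]);pickle.dump(f,open(n+".pkl","wb"));print({k:v for k,v in f.items() if k!="frame"})
E
```

```text
{'time': 0.0, 'q': array([-1.44219664e+00,  2.17758429e-01,  1.61493973e+00, -2.17530392e-05,
        1.31129959e+00, -1.12165542e-01]), 'qd': array([-3.85606038e-04,  2.68346817e-04,  8.56595711e-05,  1.73670870e-04,
       -6.05932374e-06,  2.13248677e-04]), 'tau': array([-5.03172087e-04, -3.96850598e+01, -3.03850651e+01, -5.61866500e-05,
        9.79422854e-03,  6.43503128e-06]), 'tool_pos': array([ 0.14896461, -0.60618546,  0.24696266]), 'orientation': array([-3.11646770e+00, -3.77000275e-01,  6.40078869e-05]), 'contact_force': array([ 0.68174028, -0.22889055, -0.78159123]), 'moment': array([-0.0460993 , -0.03975225,  0.02633658]), 'finger_force': 0.0, 'width': 0.08535634966549352} 0.017
{'fx': 546.8119206230458, 'fy': 546.8119206230458, 'cx': 324.7057053420949, 'cy': 236.10585190779932, 'position': array([-0.2576061 ,  0.62457667,  1.26028388]), 'orientation': array([-1.24204895,  2.40162048, -0.853308  ])}
{'fx': 453.6785724551558, 'fy': 453.6785724551558, 'cx': 324.4337828748631, 'cy': 238.68593910480314, 'position': array([0.35878645, 0.07345906, 1.19984004]), 'orientation': array([-2.18239552,  2.13767878, -0.13208969])}
```

View pics/scene0.png

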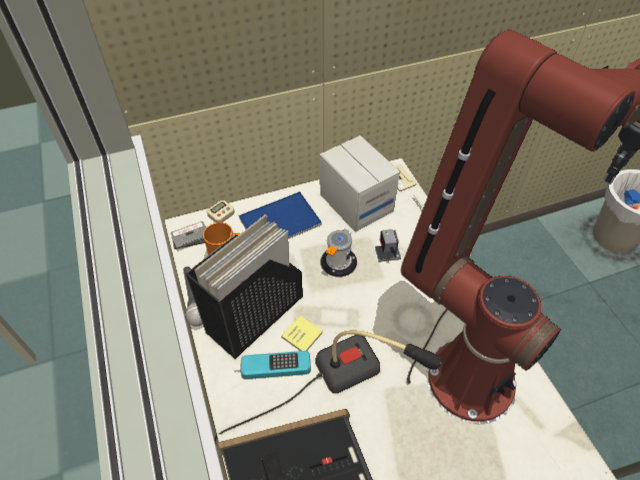

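View pics/top0.png

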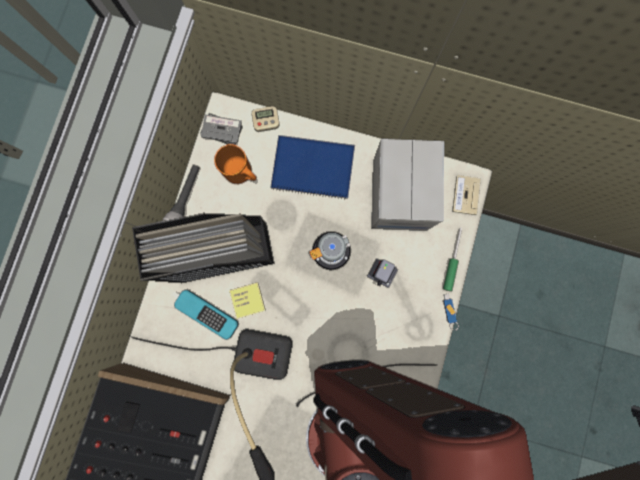

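The top view shows the pot at about (331,249) with its tab at (315,254). The reader is at (382,272), to the right of the pot and towards the robot. I'll enlarge both views.

```bash
python3 - <<'E'
from h import *
import pickle
t=pickle.load(open("top.pkl","rb"));s=pickle.load(open("scene.pkl","rb"))
a=cv2.resize(t["frame"][220:300,290:410],None,fx=6.6,fy=6.6,interpolation=cv2.INTER_CUBIC)
b=cv2.resize(s["frame"][220:290,310:415],None,fx=7.6,fy=7.6,interpolation=cv2.INTER_CUBIC)
cv2.imwrite("pics/topc.png",a);cv2.imwrite("pics/scenec.png",b)
for n,u,v,z in(("foot",331,250,.015),("lid",332,247,.106),("tab",315,254,.106),("reader",383,270,.082)):print(n,pix(t,u,v,z))
E
```

```text
foot [0.47257919 0.05498438 0.015     ]
lid [0.47118971 0.05411745 0.106     ]
tab [0.45332042 0.09491187 0.106     ]
reader [ 0.41936126 -0.07291908  0.082     ]
```

View pics/topc.png

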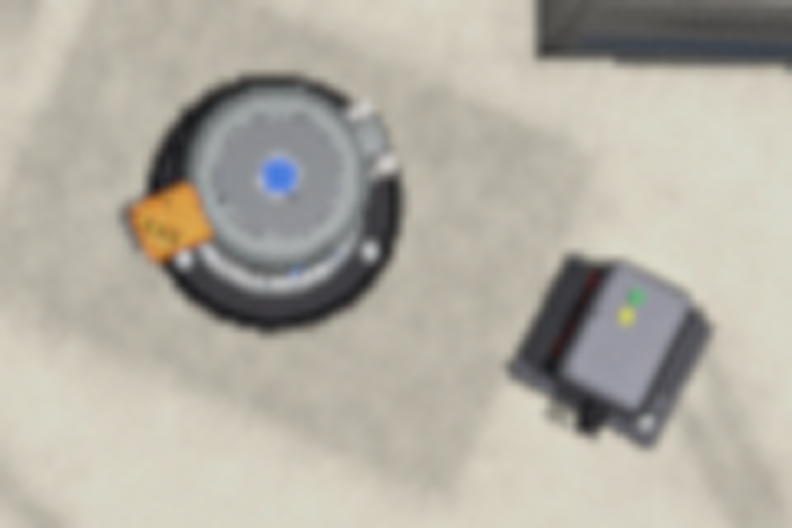

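View pics/scenec.png

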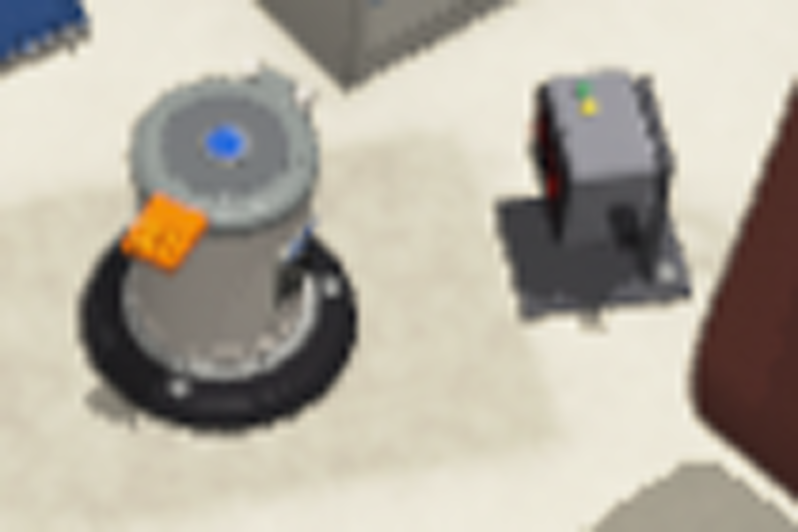

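Pixels from the top crop, in full-frame coordinates: lid dot (332.1,246.5), foot centre (331.7,250.8), tab (316.1,253.5), hinge (347.3,241.2), reader window about (377.4,268.2).

```bash
python3 - <<'E'
from h import *
import pickle
t=pickle.load(open("top.pkl","rb"));s=pickle.load(open("scene.pkl","rb"))
def P(u,v,z):return pix(t,290+u/6.6-.4,220+v/6.6-.4,z)
def S(u,v,z):return pix(s,310+u/7.6-.4,220+v/7.6-.4,z)
L=P(278,175,.106);F=P(275,203,.015);T=P(172,221,.106);H=P(378,140,.1);W=P(577,318,.07)
Ls=S(222,143,.106);Fs=S(218,312,.015);Ts=S(166,230,.106);Ws=S(550,150,.062)
rt=P(637,335,.082); cs=[P(*c,.082) for c in((618,262),(692,300),(640,410),(563,372))]
for n in("L","F","T","H","W","Ls","Fs","Ts","Ws","rt"):print(n,globals()[n].round(4))
print(np.round(cs,4))
C=np.mean([L[:2],F[:2],Ls[:2],Fs[:2]],0)
d=lambda a:(np.degrees(np.arctan2(a[1],a[0])),np.hypot(*a))
for n,a in(("tab",T[:2]-C),("tab2",Ts[:2]-C),("tab-hinge",T[:2]-H[:2]),("win",W[:2]-C),("win2",Ws[:2]-C),("reader",rt[:2]-C)):print(n,d(a))
print(C)
E
```

```text
L [0.4733 0.0548 0.106 ]
F [0.4717 0.0543 0.015 ]
T [0.4556 0.0934 0.106 ]
H [0.4877 0.018  0.1   ]
W [ 0.4252 -0.0596  0.07  ]
Ls [0.4764 0.0541 0.106 ]
Fs [0.47   0.0582 0.015 ]
Ts [0.4561 0.0933 0.106 ]
Ws [ 0.4317 -0.0647  0.062 ]
rt [ 0.4186 -0.0806  0.082 ]
[[ 0.4458 -0.0734  0.082 ]
 [ 0.4321 -0.1011  0.082 ]
 [ 0.3908 -0.0818  0.082 ]
 [ 0.4043 -0.0531  0.082 ]]
tab (np.float64(114.41373976263048), np.float64(0.04174509516837888))
tab2 (np.float64(113.728000161529), np.float64(0.04148565227533052))
tab-hinge (np.float64(113.11172209915735), np.float64(0.08194721312088449))
win (np.float64(-112.4997849113837), np.float64(0.1244019238951799))
win2 (np.float64(-108.92670603758991), np.float64(0.12688117840543217))
reader (np.float64(-111.73192853834092), np.float64(0.1463492422873163))
[0.47282823 0.05535285]
```

```bash
cat >> h.py <<'E'
def show(P,ydir,tilt=0,n=1):
    """offset (in current tool axes)/turn fractions to pose: TCP P, tool y along heading ydir (deg, mod 180)"""
    st=arm.get_state();R0=R.from_rotvec(st["orientation"]).as_matrix()
    best=None
    for k in(0,180):
        a=np.radians(ydir+k);y=np.array([np.cos(a),np.sin(a),0]);z=np.array([0,0,-1.]);x=np.cross(y,z)
        r=R.from_matrix(R0.T@np.c_[x,y,z]).as_rotvec()
        if best is None or np.linalg.norm(r)<np.linalg.norm(best):best=r
    o=R0.T@(np.array(P)-st["tool_pos"])
    print("off",(o/.5).round(4),"turn",(best/(np.pi/2)).round(4),"mm",(o*1e3).round(1),"deg",np.degrees(best).round(1),"q",st["q"].round(3),"F",st["contact_force"].round(1),"w",st["width"],"tcp",st["tool_pos"].round(4),"x",R0[:,0].round(3))
E
python3 - <<'E'
from h import *
C=np.array([.4728,.0549]);a=np.radians(114)
show(np.r_[C+.060*np.array([np.cos(a),np.sin(a)]),.25],24)
f=arm.grab_frame("wrist");print(np.round(f["T_tool_cam"],3))
E
```

```text
off [ 0.923  -1.2479 -0.0029] turn [-1.300e-03  8.000e-04  8.866e-01] mm [ 461.5 -623.9   -1.4] deg [-0.1  0.1 79.8] q [-1.442  0.218  1.615  0.     1.311 -0.112] F [ 0.  -0.1 -0.3] w 0.08505871397374948 tcp [ 0.149  -0.6063  0.2471] x [0.971 0.238 0.   ]
[[-0.    -0.946 -0.323  0.084]
 [ 1.     0.    -0.    -0.001]
 [ 0.    -0.323  0.946 -0.125]
 [ 0.     0.     0.     1.   ]]
```

```bash
python3 -m creep '{"offset":[[0.0461,-0.0624,0],[0.0461,-0.0624,0],[0.0461,-0.0624,0],[0.0461,-0.0624,0],[0.0461,-0.0624,0],[0.0461,-0.0624,0],[0.0461,-0.0624,0],[0.0461,-0.0624,0]],"turn":[[0,0,0],[0,0,0],[0,0,0],[0,0,0],[0,0,0],[0,0,0],[0,0,0],[0,0,0]]}'
python3 -m creep '{"offset":[[0.0461,-0.0624,0],[0.0461,-0.0624,0],[0.0461,-0.0624,0],[0.0461,-0.0624,0],[0.0461,-0.0624,0],[0.0461,-0.0624,0],[0.0461,-0.0624,0],[0.0461,-0.0624,0]],"turn":[[0,0,0],[0,0,0],[0,0,0],[0,0,0],[0,0,0],[0,0,0],[0,0,0],[0,0,0]]}'
python3 -m creep '{"offset":[[0.0461,-0.0624,0],[0.0461,-0.0624,0],[0.0461,-0.0624,0],[0.0461,-0.0624,0],[0,0,0],[0,0,0],[0,0,0],[0,0,0]],"turn":[[0,0,0],[0,0,0],[0,0,0],[0,0,0],[0,0,-0.0795],[0,0,-0.0795],[0,0,-0.0795],[0,0,-0.0795]]}'
python3 -m creep '{"offset":[[0,0,0],[0,0,0],[0,0,0],[0,0,0],[0,0,0],[0,0,0],[0,0,0],[0,0,0]],"turn":[[0,0,-0.0795],[0,0,-0.0795],[0,0,-0.0795],[0,0,-0.0795],[0,0,-0.0795],[0,0,-0.0795],[0,0,-0.0795],[0,0,-0.0795]]}'
python3 -m creep '{"offset":[[0,0,0],[0,0,0],[0,0,0]],"turn":[[0,0,-0.0795],[0,0,-0.0795],[0,0,0]]}'
python3 - <<'E'
from h import *
import pickle
C=np.array([.4728,.0549]);a=np.radians(114)
show(np.r_[C+.047*np.array([np.cos(a),np.sin(a)]),.104],24)
st=arm.get_state();f=arm.grab_frame("wrist");pickle.dump((f,st),open("w1.pkl","wb"));cv2.imwrite("pics/w1.png",f["frame"])
print({k:v for k,v in f.items() if k in("fx","cx","cy")})
E
```

```text
time: 0.82
tool_pos: [0.2688, -0.3186, 0.2479]
orientation: [-3.119, -0.376, -0.0]
contact_force: [1.0, -0.1, 0.5]
width: 0.0849
finger_force: 0.0
time: 1.48
tool_pos: [0.3883, -0.0322, 0.2483]
orientation: [3.118, 0.377, 0.001]
contact_force: [0.6, -1.1, -0.1]
width: 0.0854
finger_force: 0.0
time: 2.15
tool_pos: [0.4476, 0.1095, 0.2478]
orientation: [-2.924, -1.147, 0.002]
contact_force: [-0.1, -0.3, -0.1]
width: 0.0853
finger_force: 0.0
time: 2.82
tool_pos: [0.4476, 0.1089, 0.248]
orientation: [-2.019, -2.406, 0.001]
contact_force: [-0.3, -0.3, -0.9]
width: 0.0853
finger_force: 0.0
time: 3.07
tool_pos: [0.4476, 0.1089, 0.248]
orientation: [-1.709, -2.636, 0.001]
contact_force: [-0.8, 0.9, 0.2]
width: 0.0855
finger_force: 0.0
off [-0.0253  0.0021  0.2879] turn [-0.0004 -0.0001  0.0009] mm [-12.6   1.1 144. ] deg [-0.  -0.   0.1] q [ 0.086 -0.144  1.986 -0.     1.3   -0.334] F [-0.8  0.9  0.2] w 0.08553486005326072 tcp [0.4476 0.1089 0.248 ] x [-0.408  0.913  0.   ]
{'fx': 422.23839859241804, 'cx': 311.8324628177409, 'cy': 246.7786555084381}
```

View pics/w1.png

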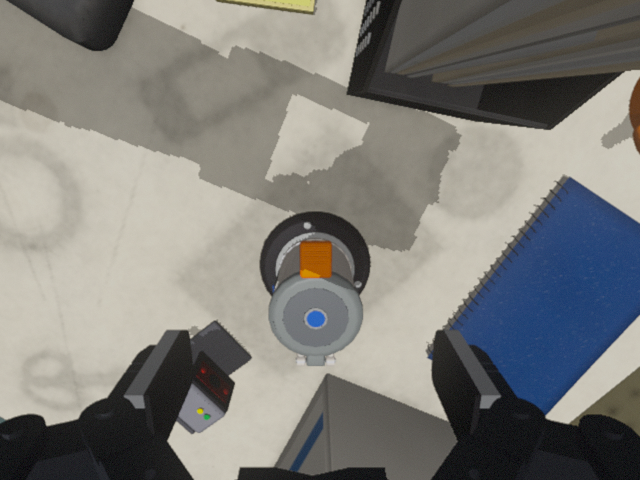

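The wrist view shows the lid dot at (316,319), the tab at (316,257), the hinge at (316,359), the foot ring centre at (315,263) and the red window at about (213,379).

```bash
python3 - <<'E'
from h import *
import pickle
f,st=pickle.load(open("w1.pkl","rb"))
g=lambda u,v,z:pix(f,u,v,z,st)
L=g(316,319,.106);T=g(316,257,.106);H=g(316,359,.103);F=g(315,263,.015);W=g(213,379,.062)
d=lambda a:(np.degrees(np.arctan2(a[1],a[0])),np.hypot(*a[:2]))
for n in "LTHFW":print(n,globals()[n].round(4))
C=(L+F)/2
print(C,d(T-L),d(T-H),d(W-L),d(W-F))
cv2.imwrite("pics/w1c.png",cv2.resize(f["frame"][290:440,160:370],None,fx=3.8,fy=3.8,interpolation=cv2.INTER_CUBIC))
E
```

```text
L [0.4761 0.0548 0.106 ]
T [0.4568 0.0975 0.106 ]
H [0.4904 0.023  0.103 ]
F [0.4729 0.0616 0.015 ]
W [ 0.4285 -0.0569  0.062 ]
[0.47448029 0.05821376 0.0605    ] (np.float64(114.26668433667696), np.float64(0.04682417244082078)) (np.float64(114.28574816217294), np.float64(0.0817779575351298)) (np.float64(-113.06047713565405), np.float64(0.12142989061619461)) (np.float64(-110.54838707443562), np.float64(0.12655409926243355))
```

View pics/w1c.png

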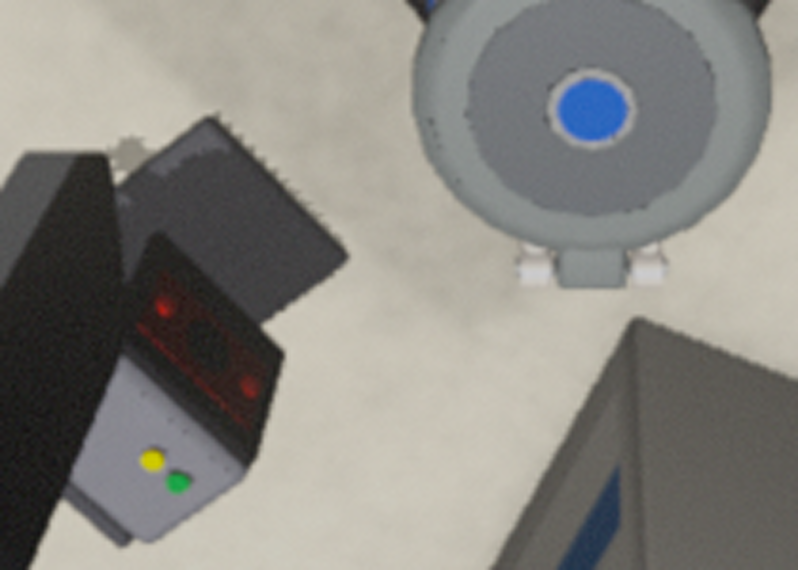

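The window is at full-frame (214.7,379.5), so its bearing is about -111.7°. The tab therefore goes from 114.2° to about 158.3°, a turn of +44°. Next I'll descend over the tab and grip it.

```bash
python3 -m creep '{"offset":[[-0.0244,0.0046,0],[0,0,0.055],[0,0,0.055],[0,0,0.055],[0,0,0.055],[0,0,0.04],[0,0,0.032],[0,0,0]],"turn":[[0,0,0],[0,0,0],[0,0,0],[0,0,0],[0,0,0],[0,0,0],[0,0,0],[0,0,0]]}'
python3 -m creep '{"offset":[[0,0,0],[0,0,0],[0,0,0],[0,0,0],[0,0,0],[0,0,0],[0,0,0],[0,0,0]],"turn":[[0,0,0],[0,0,0],[0,0,0],[0,0,0],[0,0,0],[0,0,0],[0,0,0],[0,0,0]]}' 0
python3 - <<'E'
from h import *
s=arm.get_state();print({k:np.round(s[k],4) for k in("tool_pos","orientation","contact_force","moment","width","finger_force")})
E
```

```text
time: 3.78
tool_pos: [0.452, 0.0978, 0.0985]
orientation: [-1.712, -2.627, 0.008]
contact_force: [-0.2, 0.1, -0.6]
width: 0.0855
finger_force: 0.0
time: 4.45
tool_pos: [0.4555, 0.0987, 0.1033]
orientation: [1.712, 2.633, 0.001]
contact_force: [-2.6, -0.0, 5.6]
width: 0.0207
finger_force: 58.5
{'tool_pos': array([0.4555, 0.0987, 0.1033]), 'orientation': array([1.7115e+00, 2.6334e+00, 7.0000e-04]), 'contact_force': array([-2.6056, -0.0101,  5.5753]), 'moment': array([-0.1594,  0.3205, -0.1059]), 'width': np.float64(0.0207), 'finger_force': np.float64(58.5301)}
```

```bash
for i in 1; do python3 -m creep '{"offset":[[-0.00006,-0.00326,0],[-0.00006,-0.00326,0],[-0.00006,-0.00326,0],[-0.00006,-0.00326,0],[-0.00006,-0.00326,0],[-0.00006,-0.00326,0],[-0.00006,-0.00326,0],[0,0,0]],"turn":[[0,0,-0.0223],[0,0,-0.0223],[0,0,-0.0223],[0,0,-0.0223],[0,0,-0.0223],[0,0,-0.0223],[0,0,-0.0223],[0,0,0]]}'; done
python3 - <<'E'
from h import *
s=arm.get_state();print(s["moment"])
M=R.from_rotvec(s["orientation"]).as_matrix();print(np.degrees(np.arctan2(M[1,0],M[0,0])), "F tool",M.T@s["contact_force"])
d=s["tool_pos"][:2]-[.474,.0558];print(np.degrees(np.arctan2(d[1],d[0])),np.hypot(*d))
E
```

```text
time: 5.12
tool_pos: [0.4452, 0.0927, 0.1031]
orientation: [1.375, 2.824, -0.001]
contact_force: [-3.3, -0.9, 6.5]
width: 0.0204
finger_force: 58.7
[-0.25108133  0.56007443 -0.11622284]
128.070692963717 F tool [ 1.33250132 -3.1014927  -6.53828551]
127.95103140428382 0.04678891730526178
```

```bash
python3 -m creep '{"offset":[[-0.00006,-0.00326,0],[-0.00006,-0.00326,0],[-0.00006,-0.00326,0],[-0.00006,-0.00326,0],[-0.00006,-0.00326,0],[-0.00006,-0.00326,0],[-0.00006,-0.00326,0],[-0.00006,-0.00326,0]],"turn":[[0,0,-0.0223],[0,0,-0.0223],[0,0,-0.0223],[0,0,-0.0223],[0,0,-0.0223],[0,0,-0.0223],[0,0,-0.0223],[0,0,-0.0223]]}'
python3 -m creep '{"offset":[[-0.00006,-0.00326,0],[-0.00006,-0.00326,0],[-0.00006,-0.00326,0],[-0.00006,-0.00326,0],[-0.00006,-0.00326,0],[-0.00006,-0.00326,0],[-0.00006,-0.00326,0],[0,0,0]],"turn":[[0,0,-0.0223],[0,0,-0.0223],[0,0,-0.0223],[0,0,-0.0223],[0,0,-0.0223],[0,0,-0.0223],[0,0,-0.0223],[0,0,0]]}'
python3 - <<'E'
from h import *
import pickle
s=arm.get_state();print(s["moment"],s["q"])
M=R.from_rotvec(s["orientation"]).as_matrix();print(np.degrees(np.arctan2(M[1,0],M[0,0])), "F tool",M.T@s["contact_force"])
d=s["tool_pos"][:2]-[.474,.0558];print(np.degrees(np.arctan2(d[1],d[0])),np.hypot(*d))
f=arm.grab_frame("wrist");w=f["frame"]
t=arm.grab_frame("top");b=cv2.resize(t["frame"][200:320,270:430],(640,480),interpolation=cv2.INTER_CUBIC)
pickle.dump((f,s,t),open("w2.pkl","wb"))
cv2.imwrite("pics/w2.png",np.hstack([cv2.resize(w,(400,300)),cv2.resize(b,(400,300))]))
E
```

```text
time: 5.78
tool_pos: [0.4359, 0.0831, 0.1031]
orientation: [-0.967, -2.988, 0.002]
contact_force: [-4.5, -3.1, 8.1]
width: 0.0204
finger_force: 58.8
time: 6.45
tool_pos: [0.4299, 0.0727, 0.103]
orientation: [-0.594, -3.083, 0.003]
contact_force: [-6.0, -3.5, 8.6]
width: 0.0204
finger_force: 58.9
[-0.4986223   0.75114394 -0.14270264] [ 7.41145737e-03 -1.08691352e-03  2.15518094e+00 -1.84465643e-03
  9.89966591e-01 -1.18141528e+00]
158.17274311081542 F tool [ 4.25601687 -5.49535986 -8.59229627]
158.9653440298803 0.047209581254177665
```

View pics/w2.png

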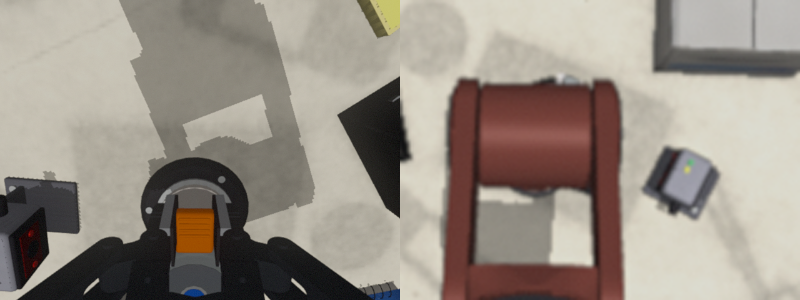

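The wrist view (half scale) shows the tab held at (196,231), still aligned with the tool's x axis, and the window at (32,243). I'll check the label bearing more precisely.

```bash
python3 - <<'E'
from h import *
import pickle
f,st,t=pickle.load(open("w2.pkl","rb"))
g=lambda u,v,z:pix(f,u,v,z,st)
W=g(52,385,.062);L=g(312,468,.106);F=g(311,327,.015)
print(W,L,F)
C=np.r_[.474,.0558]
for c in(C,L[:2],F[:2],(L[:2]+F[:2])/2): d=W[:2]-c;print(np.degrees(np.arctan2(*d[::-1])))
v=f["frame"];cv2.imwrite("pics/w2c.png",np.hstack([cv2.resize(v[280:480,0:130],(390,600)),cv2.resize(v[250:480,220:400],(410,600))]))
E
```

```text
[ 0.42381001 -0.05440229  0.062     ] [0.47214487 0.05722764 0.106     ] [0.46495389 0.05934919 0.015     ]
-114.48618516116993
-113.41222169352577
-109.88504367820565
-111.65358659357547
```

View pics/w2c.png

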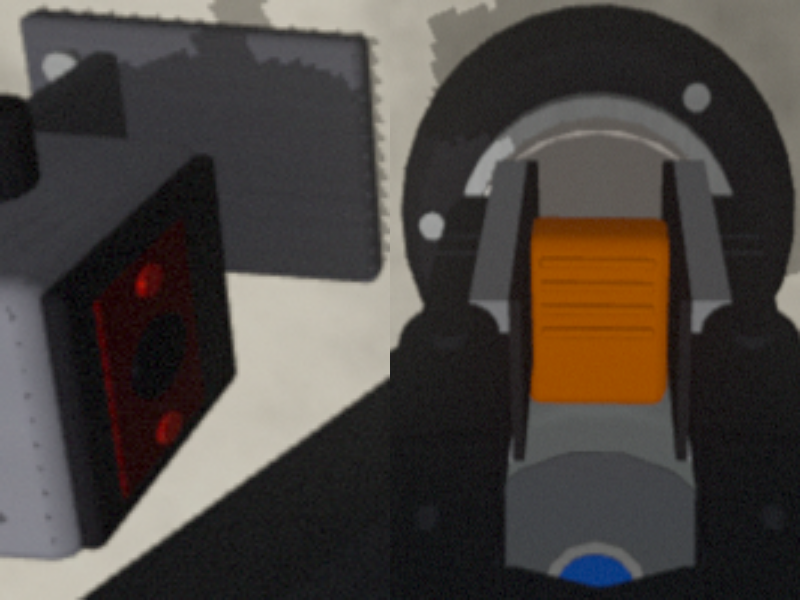

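The label bearing is -112° against the window's -112° ±2°, so it faces the reader. Next I'll open the lid gently along its arc to about 0.2 rad, roughly 17 mm at the tab.

```bash
python3 -m creep '{"offset":[[-0.00001,0,-0.00215],[-0.00001,0,-0.00215],[-0.00001,0,-0.00215],[-0.00001,0,-0.00215],[-0.00001,0,-0.00215],[-0.00001,0,-0.00215],[-0.00001,0,-0.00215],[-0.00001,0,-0.00215]],"turn":[[0,0.008,0],[0,0.008,0],[0,0.008,0],[0,0.008,0],[0,0.008,0],[0,0.008,0],[0,0.008,0],[0,0.008,0]]}'
python3 -m creep '{"offset":[[-0.00001,0,-0.00215],[-0.00001,0,-0.00215],[-0.00001,0,-0.00215],[-0.00001,0,-0.00215],[-0.00001,0,-0.00215],[-0.00001,0,-0.00215],[-0.00001,0,-0.00215],[-0.00001,0,-0.00215]],"turn":[[0,0.008,0],[0,0.008,0],[0,0.008,0],[0,0.008,0],[0,0.008,0],[0,0.008,0],[0,0.008,0],[0,0.008,0]]}'
python3 -m creep '{"offset":[[0,0,0],[0,0,0],[0,0,0],[0,0,0]],"turn":[[0,0,0],[0,0,0],[0,0,0],[0,0,0]]}'
python3 - <<'E'
from h import *
import pickle
s=arm.get_state();print(s["moment"],s["qd"].round(4))
M=R.from_rotvec(s["orientation"]).as_matrix();print(M.round(3),np.degrees(np.arctan2(M[1,0],M[0,0])), "F tool",M.T@s["contact_force"])
f=arm.grab_frame("wrist");g=arm.grab_frame("scene")
pickle.dump((f,s,g),open("w3.pkl","wb"))
cv2.imwrite("pics/w3.png",np.hstack([cv2.resize(f["frame"],(400,300)),cv2.resize(g["frame"][200:305,290:430],(400,300),interpolation=cv2.INTER_CUBIC)]))
E
```

```text
time: 7.22
tool_pos: [0.4305, 0.0725, 0.1101]
orientation: [-0.577, -2.985, -0.026]
contact_force: [-1.3, -5.1, -2.2]
width: 0.0204
finger_force: 60.1
time: 7.88
tool_pos: [0.432, 0.0721, 0.1193]
orientation: [-0.558, -2.888, -0.054]
contact_force: [-1.9, -4.3, 1.2]
width: 0.0199
finger_force: 60.5
time: 8.22
tool_pos: [0.432, 0.0721, 0.1192]
orientation: [-0.559, -2.889, -0.054]
contact_force: [-3.4, -5.6, 1.1]
width: 0.0205
finger_force: 60.5
[-0.84455859  0.16503025 -0.11309346] [-0.0002  0.0005 -0.0009 -0.0004 -0.0005 -0.001 ]
[[-0.909  0.373 -0.187]
 [ 0.365  0.928  0.073]
 [ 0.201 -0.002 -0.98 ]] 158.1025081482035 F tool [ 1.2773542  -6.42660579 -0.80046684]
```

View pics/w3.png

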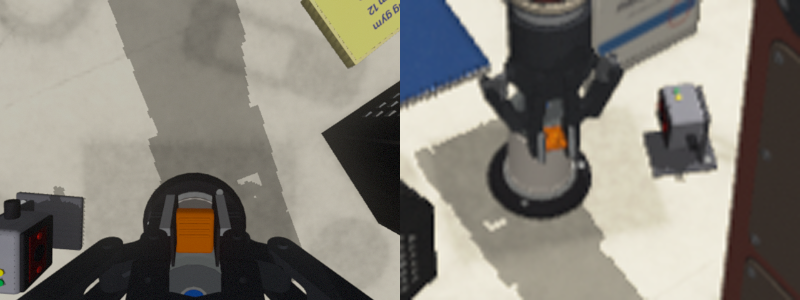

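The tab and lid sit at the same place in the wrist image as before the lift, at half-scale (195,231). So the lid rose with the gripper, 16 mm at about 0.2 rad, and the label bearing is unchanged.

```bash
python3 -c "
from workcell import arm
print(arm.hand_in())"
```

```text
the job is handed in; nothing more can be done
None
```

I turned the pot with its lid shut until the label faced the reader (about -112°, within roughly 2°), then opened the lid past its seal, and handed in at about 8 s with the gripper still holding it about 16 mm (0.2 rad) ajar.

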